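Unstack the sample cassettes onto their docks

TASK

Take the two stacks of sample cassettes apart and set each cassette down on the docking plate of its own colour, lid up, centred and square on the plate's metal field, lengthwise with the plate (either way round). There are glass vials inside, so do not tip or drop a cassette. Leave the brown bottle and the white beaker where they stand.

Things in the scene. Friction and masses are not known exactly. Their poses are not given: they have to be found in the camera images.
- cassette_blue: Loose sealed sample cassette: a closed oblong box, 110 mm long (its x axis), 50 mm wide (y), 42 mm high, white lower half and flat blue lid, about 0.25 kg (varies). Origin: centre of its underside, z up. At the start the cassettes lie in two stacks of two, one lying roughly crosswise on the other; the red and yellow ones are on top, the blue and green ones below, on the bench (z = 0). Take it across its 50 mm width.
- cassette_green: Loose sealed sample cassette: a closed oblong box, 110 mm long (its x axis), 50 mm wide (y), 42 mm high, white lower half and flat green lid, about 0.25 kg (varies). Origin: centre of its underside, z up. At the start the cassettes lie in two stacks of two, one lying roughly crosswise on the other; the red and yellow ones are on top, the blue and green ones below, on the bench (z = 0). Take it across its 50 mm width.
- cassette_red: Loose sealed sample cassette: a closed oblong box, 110 mm long (its x axis), 50 mm wide (y), 42 mm high, white lower half and flat red lid, about 0.25 kg (varies). Origin: centre of its underside, z up. At the start the cassettes lie in two stacks of two, one lying roughly crosswise on the other; the red and yellow ones are on top, the blue and green ones below, on the bench (z = 0). Take it across its 50 mm width.
- cassette_yellow: Loose sealed sample cassette: a closed oblong box, 110 mm long (its x axis), 50 mm wide (y), 42 mm high, white lower half and flat yellow lid, about 0.25 kg (varies). Origin: centre of its underside, z up. At the start the cassettes lie in two stacks of two, one lying roughly crosswise on the other; the red and yellow ones are on top, the blue and green ones below, on the bench (z = 0). Take it across its 50 mm width.
- dock_blue: Fixed flat docking plate, blue border round a bare metal field of the size of a cassette, large oblong blue mark (85 x 30 mm) in the middle; 126 mm long (x), 66 mm wide (y), 8 mm thick with a flat top and no rim. Origin: centre of its underside, on the bench; a seated blue cassette has its origin 8 mm above this one, its length along the plate's (either way round).
- dock_green: Fixed flat docking plate, green border round a bare metal field of the size of a cassette, large oblong green mark (85 x 30 mm) in the middle; 126 mm long (x), 66 mm wide (y), 8 mm thick with a flat top and no rim. Origin: centre of its underside, on the bench; a seated green cassette has its origin 8 mm above this one, its length along the plate's (either way round).
- dock_red: Fixed flat docking plate, red border round a bare metal field of the size of a cassette, large oblong red mark (85 x 30 mm) in the middle; 126 mm long (x), 66 mm wide (y), 8 mm thick with a flat top and no rim. Origin: centre of its underside, on the bench; a seated red cassette has its origin 8 mm above this one, its length along the plate's (either way round).
- dock_yellow: Fixed flat docking plate, yellow border round a bare metal field of the size of a cassette, large oblong yellow mark (85 x 30 mm) in the middle; 126 mm long (x), 66 mm wide (y), 8 mm thick with a flat top and no rim. Origin: centre of its underside, on the bench; a seated yellow cassette has its origin 8 mm above this one, its length along the plate's (either way round).
- amber_bottle: Bystander: loose small brown glass bottle with a black cap, 48 mm in diameter, 105 mm high, standing on the bench beside the docks. Origin: centre of its underside. To be left where it stands.
- beaker: Bystander: loose white beaker, 54 mm in diameter at the rim, 70 mm high, standing on the bench beside the docks. Origin: centre of its underside. To be left where it stands.
Not all that is in view belongs to the job. There is more than one size of the dock_yellow; the job needs the middle-sized.

How it is judged (in metres and radians):
At the end, for the whole second after the job is handed in: Every cassette lies flat and at rest on the plate of its own colour: centre within 12 mm of the plate's centre, long axes within about 10 degrees, underside on the plate's top within 4 mm (horizontal distance between cassette_blue and dock_blue below 0.012 m and angle between the x axis of cassette_blue and the x axis of dock_blue, either way round below 0.17 rad and angle between each of cassette_blue, cassette_green, cassette_red, cassette_yellow's own z axis and vertical below 0.06 rad and z of cassette_blue in the frame of dock_blue between 0.004 and 0.012 m and linear speed of each of cassette_blue, cassette_green, cassette_red, cassette_yellow below 0.02 m/s and horizontal distance between cassette_green and dock_green below 0.012 m and angle between the x axis of cassette_green and the x axis of dock_green, either way round below 0.17 rad and z of cassette_green in the frame of dock_green between 0.004 and 0.012 m and horizontal distance between cassette_red and dock_red below 0.012 m and angle between the x axis of cassette_red and the x axis of dock_red, either way round below 0.17 rad and z of cassette_red in the frame of dock_red between 0.004 and 0.012 m and horizontal distance between cassette_yellow and dock_yellow below 0.012 m and angle between the x axis of cassette_yellow and the x axis of dock_yellow, either way round below 0.17 rad and z of cassette_yellow in the frame of dock_yellow between 0.004 and 0.012 m); the robot touches nothing.
It fails at once if a cassette is tipped over (more than about 35 degrees) (angle between any of cassette_blue, cassette_green, cassette_red, cassette_yellow's own z axis and vertical above 0.6 rad).
It fails at once if a cassette is dropped (falls free, touching nothing, faster than 0.6 m/s: about 20 mm) ((linear speed of cassette_blue above 0.6 m/s and contact force between cassette_blue and anything else below 0.05 N) or (linear speed of cassette_green above 0.6 m/s and contact force between cassette_green and anything else below 0.05 N) or (linear speed of cassette_red above 0.6 m/s and contact force between cassette_red and anything else below 0.05 N) or (linear speed of cassette_yellow above 0.6 m/s and contact force between cassette_yellow and anything else below 0.05 N)).
It fails at once if the amber bottle is moved by more than 25 mm or knocked over (distance of amber_bottle from where it was at the start of the episode above 0.025 m or angle between amber_bottle's own z axis and vertical above 0.5 rad).
It fails at once if the beaker is moved by more than 25 mm or knocked over (distance of beaker from where it was at the start of the episode above 0.025 m or angle between beaker's own z axis and vertical above 0.5 rad).
It also fails if it takes over 99 s, if anything falls off the work surface, if the arm or the gripper's body presses on something with over 40 N, if the wrist force passes 120 N, or if a joint passes its speed limit or range.

ROBOT

A 6-joint arm with a two-finger parallel gripper is mounted at the origin on the work surface. World frame = base frame: x ahead of the robot, y to its left, z up, the work surface at z = 0. Lengths are in mm, angles in rad, forces in N, time in s.
With the tool pointing down it reaches from about 275 to 1000 mm from the base axis. Payload 8.4 kg.
Tool frame: the origin (TCP) lies on the mounting face of the last link; the fingertips stand 173 mm ahead of it and the grasp point (between the pads) lies 155 mm ahead of it; z points along the fingers, y is the direction in which the jaws open and shut (so a half turn about z gives the same grasp; the last joint's range is limited). The gripper opens to 85 mm and grips with 20 to 120 N. Pads are 22 mm wide; open, the fingers measure 114 mm over their backs; the gripper's body (76 mm by 85 mm) begins 54 mm behind the grasp point. The pads swing forward as they close: fully open they stand 13 mm farther back than shut.
Start: joints at [-0.002, 0.353, 1.633, -0, 1.155, -0.002], TCP at [625.004, -0, 404.681] pointing down, gripper open.
Joint ranges: [-2.63, 2.63], [-0.92, 2.1], [0.06, 2.66], [-1.3, 4.44], [0, 2.69], [-3.02, 3.02]. Speed limits (rad/s): [2.22, 2.22, 2.79, 3.14, 3.14, 3.14].

INTERFACE

Orientations are given as [roll, pitch, yaw] about the fixed x, y, z axes, in that order (R = Rz(yaw) Ry(pitch) Rx(roll)).
In Python, from rig import readout, imaging, ticket gives the robot as it stands.
- The arm moves only by the tool step_arm, never from a script. Its argument "deltas" is a list of rows, each an object with "translation": the shift along the tool's x, y, z in cm, a list of three; "rot": the turn, a rotation vector about the tool's x, y, z in rad, a list of three. In form: [{"translation": [x, y, z], "rot": [rx, ry, rz]}, ...]. A call has 1 to 8 rows; each row is the pose to reach, as a shift and turn from the pose commanded when the call began, along the tool's axes at that moment; what a row does not reach only later rows make up. A row lasts 1/8 s, in which the tool goes at most 62.5 mm and 10.7 degrees, less where a joint would pass 70% of its speed; a pose out of reach is approached as far as the arm can. A call with a gripper value outside its range is refused whole. "grip" is the closure in counts, from 0 (fully open) to 255 (shut), set as the call begins (left out, the last holds). The fingers move at their own pace and stop on an object; "squeeze" is the grip in N (left out, the last holds). Time passes only in rows, so rows that repeat a pose let the fingers close. It gives the time, the measured TCP pose, the force and the opening at its end, in the units of the state.
- readout.sense(): the state, without advancing time (a new reading comes with each control period).
- imaging.grab_frame(name): name is "scene" or "side" or "wrist"; returns a dict with "image" (480x640x3 uint8, red, green, blue), "camera_matrix" (3x3 intrinsics, pixels), "world_to_cam" (4x4, takes a point from world to camera coordinates). Camera axes: x right, y up, looking along -z (the intrinsics and any distortion apply to the point x, -y, -z); pixel columns grow to the right and rows downward; lengths in mm; the calibration is good to about 2 mm. A picture is of the moment at which its call begins. There is no depth.
- ticket.sign_off(): hands the job in, once; it reports no verdict.
The state is a dict: "clock": time; "qpos": joint angles; "qvel": joint speeds; "joint_efforts": joint torques, N m; "eef_pos": TCP position; "tcp_rot": TCP orientation; "contact_force": force on the tool from outside, world axes, zero at the start; "wrist_torque": the same for the moment, N m; "opening": opening from 0.0 (shut) to 1.0 (fully open).
Only numpy, scipy, OpenCV 4.12 (cv2) and the standard library are available. Lean on these libraries where they do the work, as an engineer would, in place of code of your own. Each camera call takes 0.05 s, during which the arm holds its last target.

## Working session

There is one attempt and no reset: what is moved stays moved. The work goes in short steps, Python scripts to look and compute and a tool call to move; the robot and the scene stay as the last step left them, time stands still between calls to the robot, and variables do not carry over. Pictures are saved under pics/ and viewed, and the job is handed in when it is done.

Besides the shell and the picture viewer there is one more tool, called after "Call:" in YAML: its name, and indented under it one key for each argument. step_arm: Moves the arm, as the interface text tells. Its arguments: {"type":"object","properties":{"deltas":{"type":"array","items":{"type":"object","properties":{"translation":{"type":"array","items":{"type":"number"}},"rot":{"type":"array","items":{"type":"number"}}}}},"grip":{"type":"number"},"squeeze":{"type":"number"}},"required":["deltas"]}

```bash
ls; mkdir -p pics; python3 - <<'E'
from rig import readout, imaging
import cv2,numpy as np,pickle
print(readout.sense())
for n in ["scene","side","wrist"]:
    f=imaging.grab_frame(n); pickle.dump(f,open(f'{n}0.pkl','wb'))
    cv2.imwrite(f'pics/{n}0.png',f["image"][:,:,::-1]); print(n,f["camera_matrix"].tolist(),np.round(f["world_to_cam"],3).tolist(), [k for k in f])
E
```

```text
pics
{'clock': 0.0, 'qpos': array([-2.40555946e-03,  3.53638827e-01,  1.63417660e+00, -4.39807728e-05,
        1.15519953e+00, -2.40436791e-03]), 'qvel': array([-0.00160854, -0.00057032, -0.00036323, -0.00194916, -0.00123098,
       -0.00137742]), 'joint_efforts': array([-2.03471049e-03, -6.05236173e+01, -3.42063046e+01, -2.62302356e-04,
        9.48130677e-03,  3.61521288e-06]), 'eef_pos': array([ 6.24745849e+02, -9.67397918e-03,  4.03949164e+02]), 'tcp_rot': array([-3.14017026e+00,  3.67917882e-05,  1.57081295e+00]), 'contact_force': array([-0.16238313, -0.3756743 , -0.54207995]), 'wrist_torque': array([-0.03628667,  0.0006842 , -0.01450251]), 'opening': 0.9986884515834688}
scene [[492.7905461432328, 0.0, 317.6149362479461], [0.0, 492.7905461432328, 236.5178738033644], [0.0, 0.0, 1.0]] [[0.666, 0.746, -0.018, -295.325], [-0.427, 0.4, 0.811, 164.906], [0.612, -0.532, 0.585, -1367.848], [0.0, 0.0, 0.0, 1.0]] ['image', 'camera_matrix', 'world_to_cam']
side [[602.1876086253206, 0.0, 309.78352705637855], [0.0, 602.1876086253206, 233.5806112901092], [0.0, 0.0, 1.0]] [[0.787, -0.617, 0.009, -431.725], [0.46, 0.595, 0.659, -243.753], [-0.412, -0.515, 0.752, -1264.315], [0.0, 0.0, 0.0, 1.0]] ['image', 'camera_matrix', 'world_to_cam']
wrist [[429.9385515147942, 0.0, 311.9728094433311], [0.0, 429.9385515147942, 236.5769553593301], [0.0, 0.0, 1.0]] [[1.0, -0.001, -0.001, -625.141], [0.0, 0.949, -0.315, 39.699], [0.001, 0.315, 0.949, -378.792], [0.0, 0.0, 0.0, 1.0]] ['image', 'camera_matrix', 'world_to_cam']
```

View pics/scene0.png

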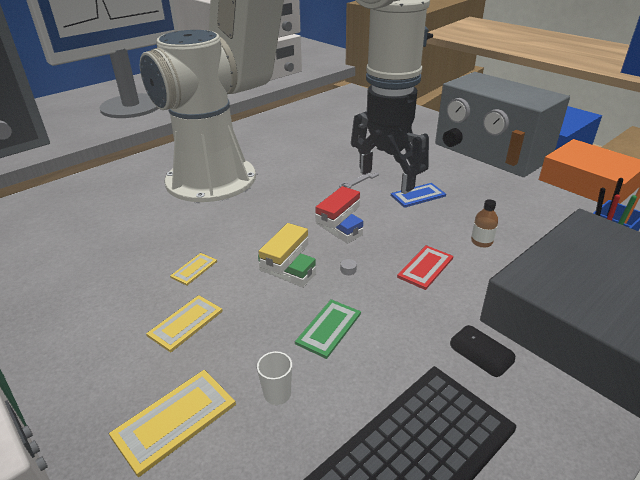

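View pics/side0.png

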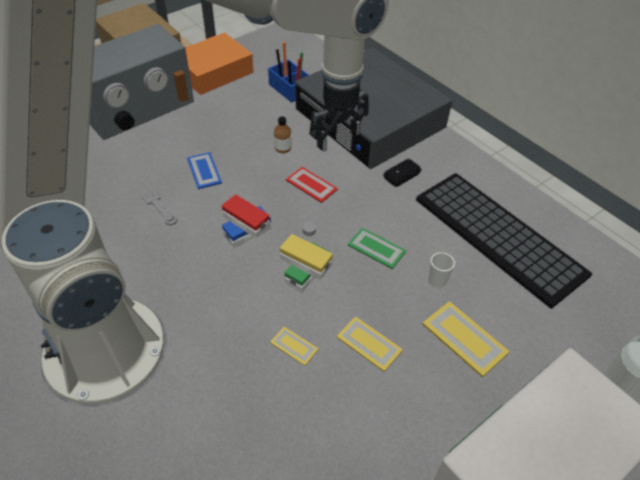

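View pics/wrist0.png

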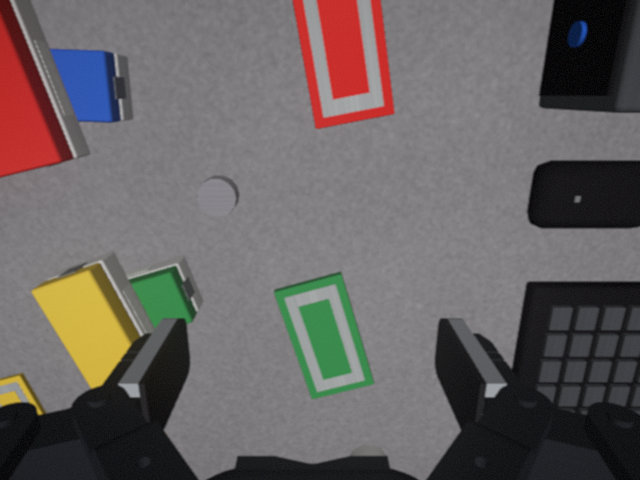

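The scene view shows the red/blue stack near (338,210) and the yellow/green stack near (287,250). The blue dock is at (418,194), red at (425,266) and green at (328,327).

There are three yellow plates in the scene view: small at (193,268), middle at (185,322) and large at (172,420). The middle one, which is also at (370,343) in the side view, should be the 126x66 plate. I'll measure them and confirm in a crop.

```bash
cat > h.py <<'E'
import cv2,numpy as np,pickle
from rig import readout, imaging
def load(n): return pickle.load(open(n,'rb'))
def ray(f,px):
    K=f["camera_matrix"];T=f["world_to_cam"];R=T[:3,:3];t=T[:3,3]
    px=np.atleast_2d(px).astype(float)
    d=np.c_[(px[:,0]-K[0,2])/K[0,0],-(px[:,1]-K[1,2])/K[1,1],-np.ones(len(px))]
    return -R.T@t, d@R
def toz(f,px,z):
    c,d=ray(f,px); s=(z-c[2])/d[:,2]; return (c+d*s[:,None])[:,:2]
def proj(f,P):
    K=f["camera_matrix"];T=f["world_to_cam"]
    c=np.atleast_2d(P)@T[:3,:3].T+T[:3,3]
    return np.c_[K[0,0]*c[:,0]/-c[:,2]+K[0,2],K[1,1]*-c[:,1]/-c[:,2]+K[1,2]]
HUE=dict(red=[(0,6),(174,180)],yellow=[(20,32)],green=[(50,75)],blue=[(105,122)])
def mask(img,c,s=120,v=60):
    h=cv2.cvtColor(img,cv2.COLOR_RGB2HSV);m=np.zeros(h.shape[:2],np.uint8)
    for a,b in HUE[c]: m|=cv2.inRange(h,(a,s,v),(b,255,255))
    return m
def rect(P):
    (c,(w,h),a)=cv2.minAreaRect(P.astype(np.float32))
    if w<h: w,h,a=h,w,a+90
    return np.round([c[0],c[1],w,h,(a+90)%180-90],1)
def comps(f,c,z,s=120,v=60,mina=80):
    m=mask(f["image"],c,s,v); n,l,st,ce=cv2.connectedComponentsWithStats(m)
    out=[]
    for i in range(1,n):
        if st[i,4]<mina: continue
        k=(l==i).astype(np.uint8)
        cs,_=cv2.findContours(k,cv2.RETR_EXTERNAL,cv2.CHAIN_APPROX_NONE)
        P=toz(f,max(cs,key=len).reshape(-1,2),z)
        out.append((np.round(ce[i]),st[i,4],rect(P)))
    return out
E
python3 - <<'E'
from h import *
for n in ["scene","side"]:
    f=load(n+"0.pkl")
    for c in HUE:
        for ce,a,r in comps(f,c,8): print(n,c,ce,a,r)
f=load("scene0.pkl")
cv2.imwrite("pics/yel.png",cv2.resize(f["image"][240:480,90:250,::-1],None,fx=2.5,fy=2.5,interpolation=cv2.INTER_CUBIC))
cv2.imwrite("pics/stk.png",cv2.resize(f["image"][175:290,245:375,::-1],None,fx=5,fy=5,interpolation=cv2.INTER_CUBIC))
f=load("side0.pkl")
cv2.imwrite("pics/stk2.png",cv2.resize(f["image"][185:295,210:345,::-1],None,fx=5,fy=5,interpolation=cv2.INTER_CUBIC))
E
```

```text
scene red [338. 202.] 790 [343.6 157.5 144.7  69.1 -76.9]
scene red [613. 206.] 143 [818.2 628.9 135.8  11.8 -75.6]
scene red [425. 269.] 489 [652.1 114.7 131.2  67.5 -79.4]
scene red [425. 265.] 361 [649.3 118.9  84.1  29.2 -79.2]
scene yellow [283. 243.] 1066 [385.1 -48.8 141.   66.9 -70.4]
scene yellow [194. 270.] 248 [ 327.4 -243.9   93.4   50.9  -74.2]
scene yellow [193. 267.] 180 [ 323.8 -242.9   61.    20.3  -74.6]
scene yellow [184. 326.] 703 [ 453.7 -335.4  127.4   70.3  -78.7]
scene yellow [184. 321.] 514 [ 449.5 -334.2   84.    28.9  -78.4]
scene yellow [171. 427.] 2161 [ 621.7 -449.   166.2   91.9  -87.6]
scene yellow [171. 417.] 1678 [ 617.5 -448.4  111.9   39.2  -87.7]
scene green [627. 209.] 129 [846.5 639.6 153.2   9.1 -80.3]
scene green [326. 315.] 145 [ 618.1 -143.3  129.9   57.1   83.7]
scene blue [49. 57.] 4029 [-2128.9   240.1  2361.3   369.4   -10.9]
scene blue [80. 32.] 1320 [-2291.5   576.1  1539.7   573.5   -14.1]
scene blue [324.  20.] 1926 [-1188.1  1463.1  1159.9   366.9   -47.4]
scene blue [633.  54.] 567 [ 250.7 2212.5 1131.1   61.9  -69.5]
scene blue [1
[... 814 characters left out ...]
 109.    35.4  -87.9]
side yellow [370. 347.] 390 [ 446.9 -332.6  123.8   65.8  -78.6]
side yellow [369. 342.] 412 [ 448.7 -330.6   81.4   26.1  -78.5]
side yellow [294. 345.] 199 [ 318.8 -238.2   56.7   17.2  -74.8]
side yellow [295. 354.] 115 [ 317.3 -240.5   88.9   45.6  -73.5]
side green [377. 246.] 232 [ 639.4 -144.6   78.3   21.9  -72.4]
side green [377. 256.] 128 [ 635.2 -148.   120.7   61.8  -72.3]
side green [297. 275.] 218 [434.6 -94.7  49.8  30.4 -69.9]
side blue [283.  82.] 627 [862.2 542.  209.3  86.8  51.8]
side blue [205. 174.] 182 [452.7 339.5 127.8  64.2  72.4]
side blue [204. 169.] 196 [454.7 343.6  79.7  25.9  72. ]
side blue [233. 230.] 239 [396.9 112.2  58.3  38.7  88. ]
```

View pics/yel.png

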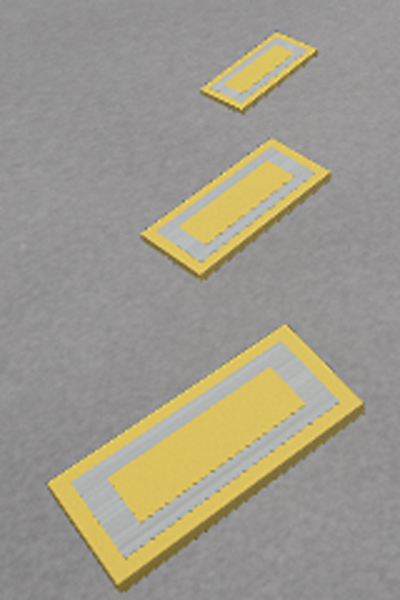

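View pics/stk.png

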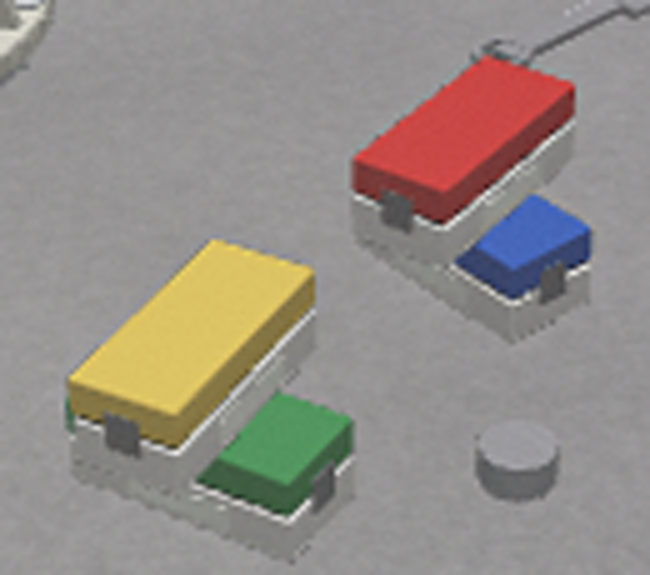

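View pics/stk2.png

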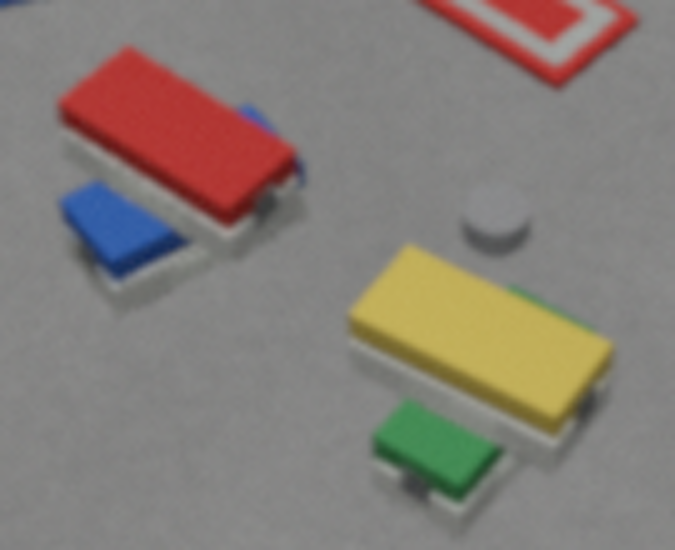

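The enlarged crop confirms three yellow plates. The middle one, scene (185,322), measures about 127x68 mm with an 84x29 mm mark, which matches the description. The small one is about 93x50 mm and the large one 166x92 mm, so neither fits. The stacks are as described, and a grey puck stands beside the green cassette.

Next I'll fit the lids and the remaining items.

```bash
cat >> h.py <<'E'
def topface(f,c,near,z,r=60):
    "top face: Otsu split of brightness inside colour blob nearest to pixel"
    m=mask(f["image"],c,90,40);n,l,st,ce=cv2.connectedComponentsWithStats(m)
    i=min((i for i in range(1,n) if st[i,4]>80),key=lambda i:np.hypot(*(ce[i]-near)))
    k=l==i; V=f["image"].max(2)
    t,_=cv2.threshold(V[k].reshape(-1,1),0,255,cv2.THRESH_BINARY+cv2.THRESH_OTSU)
    k=(k&(V>t)).astype(np.uint8)
    k=cv2.morphologyEx(k,cv2.MORPH_OPEN,np.ones((3,3)))
    cs,_=cv2.findContours(k,cv2.RETR_EXTERNAL,cv2.CHAIN_APPROX_NONE)
    return t,rect(toz(f,max(cs,key=len).reshape(-1,2),z))
E
python3 - <<'E'
from h import *
a,b=load("scene0.pkl"),load("side0.pkl"); w=load("wrist0.pkl")
print("red",topface(a,"red",(338,202),84),topface(b,"red",(245,212),84))
print("yel",topface(a,"yellow",(283,243),84),topface(b,"yellow",(306,252),84))
print("blue",topface(a,"blue",(351,223),42),topface(b,"blue",(233,230),42))
print("grn",topface(a,"green",(300,265),42),topface(b,"green",(297,275),42))
for f in (a,w):
  for ce,ar,r in comps(f,"green",8,90,40): print(ce,ar,r)
  for ce,ar,r in comps(w,"red",8,90,40): print('w red',ce,ar,r)
print("puck",toz(a,(348,272),0),toz(b,(309,232),0),toz(w,(217,200),10))
print("bottle",toz(a,(484,243),0),toz(b,(283,150),0)); print("beaker",toz(a,(275,398),0),toz(b,(439,284),0))
E
```

```text
red (158.0, array([423.7,  80.5, 108.2,  48.9, -76.5])) (144.0, array([420.9,  86.7, 109. ,  49.4, -76.7]))
yel (174.0, array([ 460.7, -104.1,  108.2,   48.8,  -70.1])) (158.0, array([458.2, -99.5, 108.8,  48.6, -70.4]))
blue (144.0, array([461.9,  81.8,  49.2,  34.2, -88.9])) (131.0, array([384.1,  89.8,  46.9,  33. ,  87.6]))
grn (127.0, array([499.7, -92.3,  48. ,  33.4, -72.4])) (112.0, array([ 422. , -111.6,   46.8,   26.1,  -70. ]))
[627. 210.] 149 [846.4 640.8 158.4   9.5 -79.9]
[302. 263.] 278 [468.7 -66.   52.3  39.7 -70.9]
[328. 331.] 661 [ 642.1 -150.4  129.2   66.8  -73.4]
[328. 326.] 548 [ 639.3 -147.8   84.    29.   -73.5]
w red [ 24. 106.] 7259 [403.7  75.5 139.1  59.   77.1]
w red [345.  71.] 3114 [651.1 107.2  96.1  65.7 -79.4]
w red [343.  47.] 3749 [649.7 115.5  72.3  29.8 -79.4]
[163. 296.] 2280 [ 487.  -101.7   56.9   45.2  -72.6]
[324. 330.] 2384 [ 637.9 -143.1  126.3   64.7  -73.5]
[325. 339.] 2242 [ 638.1 -144.8   83.5   28.7  -73.5]
w red [ 24. 106.] 7259 [403.7  75.5 139.1  59.   77.1]
w red [345.  71.] 3114 [651.1 107.2  96.1  65.7 -79.4]
w red [343.  47.] 3749 [649.7 115.5  72.3  29.8 -79.4]
puck [[550.09764297 -10.22959916]] [[543.46441671  -3.69140875]] [[543.36734364  -5.37236801]]
bottle [[684.87264801 281.96731911]] [[674.69083189 281.96170414]]
beaker [[ 691.97084234 -311.79522053]] [[ 681.75173042 -311.93053288]]
```

Averaging the views gives these poses:

| Item | x, y (mm) | Long axis |
|---|---|---|
| Red cassette | 422.3, 83.6 | -76.6° |
| Yellow cassette | 459.5, -101.8 | -70.2° |
| Red dock | 649.8, 121.3 | -79.4° |
| Yellow dock | 449.1, -332.4 | -78.5° |
| Blue dock | 454.3, 340 | 72.5° |
| Green dock | 638.5, -145.5 | -73.5° |

Red goes first, so I'll hover over it.

Call:
step_arm:
  deltas:
    - {"translation": [8.36, -20.27, 8], "rot": [0, 0, -0.234]}
    - {"translation": [8.36, -20.27, 11.5], "rot": [0, 0, -0.234]}
    - {"translation": [8.36, -20.27, 11.5], "rot": [0, 0, -0.234]}
    - {"translation": [8.36, -20.27, 11.5], "rot": [0, 0, -0.234]}
    - {"translation": [8.36, -20.27, 11.5], "rot": [0, 0, -0.234]}
    - {"translation": [8.36, -20.27, 11.5], "rot": [0, 0, -0.234]}
    - {"translation": [8.36, -20.27, 11.5], "rot": [0, 0, -0.234]}
  grip: 0
  squeeze: 40

```text
clock: 1.02
eef_pos: [423.8, 83.5, 290.4]
tcp_rot: [3.139, 0.0, 1.804]
contact_force: [-0.4, 0.4, 0.8]
opening: 0.997
```

```bash
cat > snap.py <<'E'
import sys
from h import *
s=readout.sense(); print(s["clock"],s["eef_pos"].round(1),s["tcp_rot"].round(4),s["contact_force"].round(1),round(s["opening"],3))
for n in sys.argv[2:]:
    f=imaging.grab_frame(n); pickle.dump(f,open(f'{n}{sys.argv[1]}.pkl','wb')); cv2.imwrite(f'pics/{n}{sys.argv[1]}.png',f["image"][:,:,::-1])
E
python3 snap.py 1 wrist
```

```text
1.025 [423.8  83.5 290.4] [3.1393e+00 2.0000e-04 1.8043e+00] [-0.4  0.4  0.8] 0.997
```

View pics/wrist1.png

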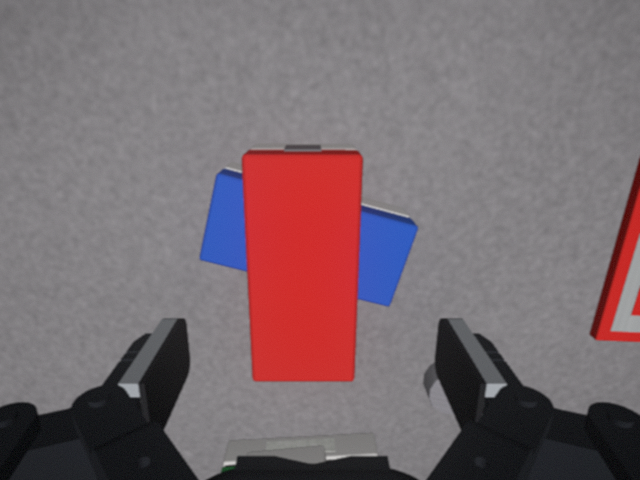

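Red lies squarely between the open fingers, with its centre at about (303,265). Blue is crosswise beneath it. I'll check both in numbers.

```bash
python3 - <<'E'
from h import *
w=load("wrist1.pkl")
print(topface(w,"red",(303,265),84), [ (c,r) for c,a,r in comps(w,"red",84,90,40)])
for ce,a,r in comps(w,"blue",42,90,40): print(ce,r)
# blue ends: corners
print(toz(w,[(220,172),(201,260),(416,224),(389,305)],42))
print(readout.sense()["eef_pos"])
E
```

```text
(177.0, array([420.1,  87.3, 106.8,  47.3, -76.8])) [(array([302., 263.]), array([419.9,  87.9, 109.3,  48.8, -76.8])), (array([619., 271.]), array([549.9, 125.2,  85.9,  22. , -63.2])), (array([637., 306.]), array([568.4, 109.6,  13.3,   3.1, -63.2]))]
[225. 223.] [380.3  91.8  51.4  25.5  88. ]
[383. 254.] [459.8  89.2  51.5  31.3  88.4]
[[370.14086414 115.7442538 ]
 [368.05633538  66.43519657]
 [474.47826623 112.38241931]
 [474.19898424  63.83992177]]
[423.66901707  83.46715871 290.36162661]
```

Call:
step_arm:
  deltas:
    - {"translation": [0.2, -0.1, 4], "rot": [0, 0, 0]}
    - {"translation": [0.2, -0.1, 6.7], "rot": [0, 0, 0]}
    - {"translation": [0.2, -0.1, 6.7], "rot": [0, 0, 0]}
    - {"translation": [0.2, -0.1, 6.7], "rot": [0, 0, 0]}

```text
clock: 1.58
eef_pos: [421.7, 85.2, 223.5]
tcp_rot: [3.141, 0.0, 1.804]
contact_force: [1.1, 0.2, -0.7]
opening: 1.006
```

Call:
step_arm:
  deltas:
    - {"translation": [0, 0, 0], "rot": [0, 0, 0]}
    - {"translation": [0, 0, 0], "rot": [0, 0, 0]}
    - {"translation": [0, 0, 0], "rot": [0, 0, 0]}
    - {"translation": [0, 0, 0], "rot": [0, 0, 0]}
    - {"translation": [0, 0, 0], "rot": [0, 0, 0]}
    - {"translation": [0, 0, 0], "rot": [0, 0, 0]}
  grip: 255
  squeeze: 40

```text
clock: 2.33
eef_pos: [421.2, 85.4, 223.6]
tcp_rot: [3.14, 0.0, 1.805]
contact_force: [-1.6, -1.0, 7.9]
opening: 0.578
```

Red is gripped at an opening of about 49 mm. Lifting.

Call:
step_arm:
  deltas:
    - {"translation": [0, 0, -1], "rot": [0, 0, 0]}
    - {"translation": [0, 0, -4], "rot": [0, 0, 0]}
    - {"translation": [0, 0, -8], "rot": [0, 0, 0]}
    - {"translation": [0, 0, -8], "rot": [0, 0, 0]}
    - {"translation": [0, 0, -8], "rot": [0, 0, 0]}

```text
clock: 2.95
eef_pos: [420.5, 85.3, 302.6]
tcp_rot: [3.141, -0.0, 1.805]
contact_force: [-0.0, 0.7, -2.2]
opening: 0.578
```

```bash
python3 snap.py 2 wrist side
```

```text
2.95 [420.5  85.3 302.6] [ 3.1414 -0.      1.8048] [-0.   0.7 -2.2] 0.578
```

View pics/wrist2.png

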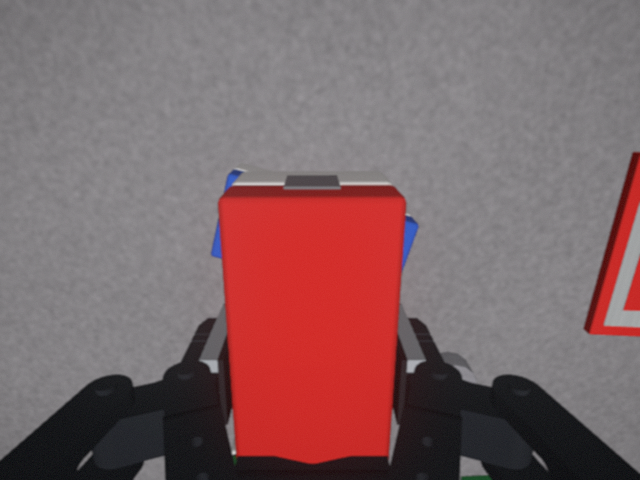

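View pics/side2.png

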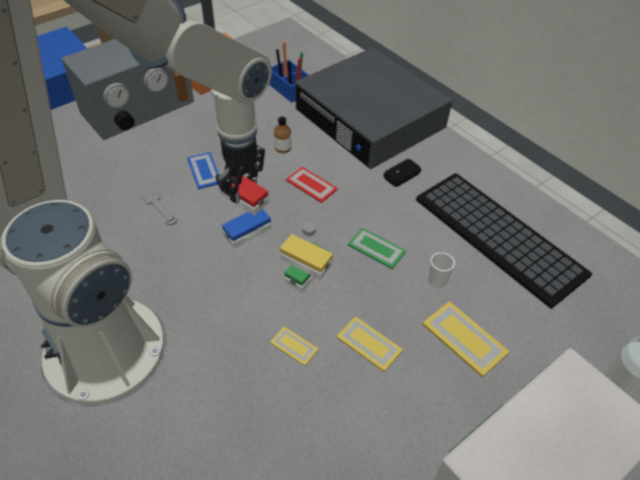

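Red is held level and blue (247,226 in the side view) was left undisturbed. Next I'll work out where red sits in the hand, and blue's pose.

```bash
python3 - <<'E'
from h import *
w=load("wrist2.pkl")
e=toz(w,[(222,192),(404,192),(312,192)],163); print(e, np.linalg.norm(e[0]-e[1]))
a=np.deg2rad(103.4); print("red centre est", e[2]-55*np.array([np.cos(a),np.sin(a)]))
print(topface(load("side2.pkl"),"blue",(247,224),42))
E
```

```text
[[386.01318735 136.13954833]
 [430.81494009 146.79663372]
 [408.16844805 141.40966592]] 46.05182425873476
red centre est [420.91458274  87.90699262]
(135.0, array([421.8,  88.3, 108.5,  47.6,  -2.4]))
```

Call:
step_arm:
  deltas:
    - {"translation": [-1.81, 23.11, 0], "rot": [0, 0, 0.049]}
    - {"translation": [-1.81, 23.11, 0], "rot": [0, 0, 0.049]}
    - {"translation": [-1.81, 23.11, 4], "rot": [0, 0, 0.049]}
    - {"translation": [-1.81, 23.11, 8], "rot": [0, 0, 0.049]}
    - {"translation": [-1.81, 23.11, 9], "rot": [0, 0, 0.049]}
    - {"translation": [-1.81, 23.11, 9], "rot": [0, 0, 0.049]}
    - {"translation": [-1.81, 23.11, 9], "rot": [0, 0, 0.049]}

```text
clock: 3.92
eef_pos: [649.2, 121.2, 213.4]
tcp_rot: [-3.141, -0.0, 1.756]
contact_force: [-0.6, 0.6, -0.4]
opening: 0.579
```

```bash
python3 snap.py 3 side scene; python3 - <<'E'
from h import *
for n,c in (("side",(2,2)),("scene",(4,4))):
    f=load(n+"3.pkl"); p=proj(f,[650,121,30])[0].astype(int); x,y=p
    cv2.imwrite(f"pics/{n}3c.png",cv2.resize(f["image"][y-60:y+60,x-80:x+80,::-1],None,fx=4,fy=4,interpolation=cv2.INTER_CUBIC))
E
```

```text
3.925 [649.2 121.2 213.4] [-3.1413 -0.      1.7558] [-0.6  0.6 -0.4] 0.579
```

View pics/side3c.png

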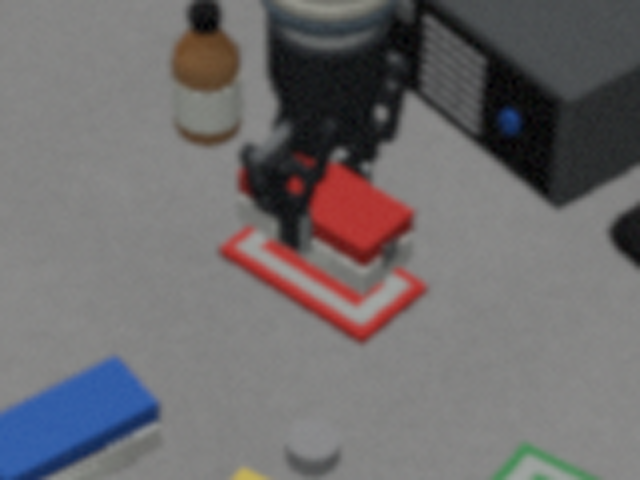

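View pics/scene3c.png

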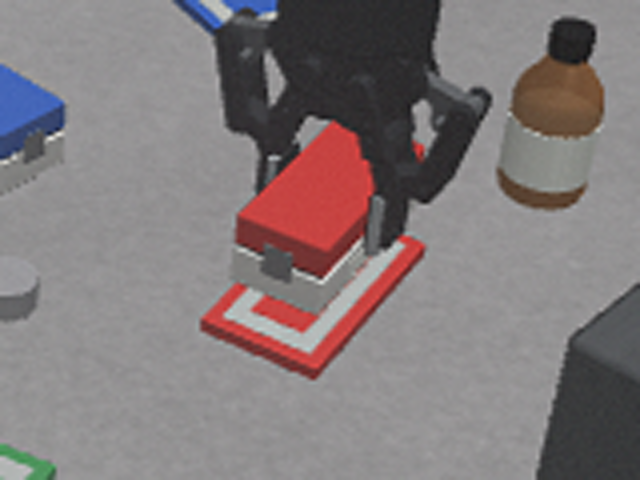

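Red is aligned over its plate in both views. Lowering and releasing.

Call:
step_arm:
  deltas:
    - {"translation": [0, 0, 1.2], "rot": [0, 0, 0]}
    - {"translation": [0, 0, 2], "rot": [0, 0, 0]}
    - {"translation": [0, 0, 2.4], "rot": [0, 0, 0]}
    - {"translation": [0, 0, 2.4], "rot": [0, 0, 0]}
    - {"translation": [0, 0, 2.4], "rot": [0, 0, 0]}

```text
clock: 4.65
eef_pos: [649.4, 121.2, 189.6]
tcp_rot: [-3.14, -0.0, 1.756]
contact_force: [-7.1, -1.4, 12.2]
opening: 0.579
```

Call:
step_arm:
  deltas:
    - {"translation": [0, 0, 0], "rot": [0, 0, 0]}
    - {"translation": [0, 0, 0], "rot": [0, 0, 0]}
    - {"translation": [0, 0, 0], "rot": [0, 0, 0]}
    - {"translation": [0, 0, 0], "rot": [0, 0, 0]}
    - {"translation": [0, 0, -6], "rot": [0, 0, 0]}
    - {"translation": [0, 0, -10], "rot": [0, 0, 0]}
    - {"translation": [0, 0, -10], "rot": [0, 0, 0]}
    - {"translation": [0, 0, -10], "rot": [0, 0, 0]}
  grip: 0

```text
clock: 5.65
eef_pos: [649.5, 121.2, 288.2]
tcp_rot: [-3.141, -0.0, 1.756]
contact_force: [0.8, -1.1, -0.8]
opening: 0.997
```

```bash
python3 snap.py 4 wrist side
```

```text
5.65 [649.5 121.2 288.2] [-3.141  -0.      1.7558] [ 0.8 -1.1 -0.8] 0.997
```

View pics/wrist4.png

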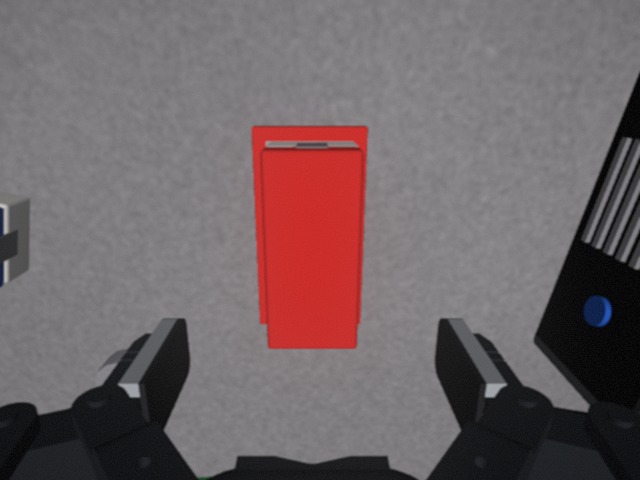

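Red sits on its plate: the lid spans rows 149-348 and the plate rows 126 to about 324. I'll compute the offset.

```bash
python3 - <<'E'
from h import *
w=load("wrist4.pkl")
P=toz(w,[(253,127),(367,127),(261,324),(360,324)],8);L=toz(w,[(261,149),(362,149),(268,348),(357,348)],50)
print(P.mean(0),L.mean(0)); 
for Q in(P,L): d=Q[:2].mean(0)-Q[2:].mean(0); print(np.linalg.norm(d),np.degrees(np.arctan2(d[1],d[0])))
print(comps(w,"red",8,90,40))
E
```

```text
[649.00562691 122.50417805] [649.89660966 123.72100718]
124.41012779761293 100.63681700936529
108.14394359062898 100.84175500087515
[(array([310., 235.]), np.int32(23299), array([650.1, 113.8, 143. ,  65.4, -79.4]))]
```

Red is about 1.5 mm off centre and square. Yellow next.

```bash
cat > mv.py <<'E'
import numpy as np,sys
a=[float(v) for v in sys.argv[1:]]; c,t=a[:4],a[4:]
j=np.radians(c[3]);d=np.array(t[:2])-c[:2]
print("trans cm",np.round([d@[-np.sin(j),np.cos(j)]/10,d@[np.cos(j),np.sin(j)]/10,(c[2]-t[2])/10],2),"rz",round(-np.radians(t[3]-c[3]),3))
E
python3 mv.py 649.8 121.3 288.7 10.6 459.5 -101.8 288.7 19.8
```

```text
trans cm [-18.43 -22.81   0.  ] rz -0.161
```

Call:
step_arm:
  deltas:
    - {"translation": [-18.43, -22.81, 0], "rot": [0, 0, -0.161]}
    - {"translation": [-18.43, -22.81, 0], "rot": [0, 0, -0.161]}
    - {"translation": [-18.43, -22.81, 0], "rot": [0, 0, -0.161]}
    - {"translation": [-18.43, -22.81, 0], "rot": [0, 0, -0.161]}
    - {"translation": [-18.43, -22.81, 0], "rot": [0, 0, -0.161]}
    - {"translation": [-18.43, -22.81, 0], "rot": [0, 0, -0.161]}
    - {"translation": [-18.43, -22.81, 0], "rot": [0, 0, -0.161]}

```text
clock: 6.62
eef_pos: [459.8, -101.8, 288.2]
tcp_rot: [-3.141, -0.0, 1.916]
contact_force: [-1.3, -0.1, -0.1]
opening: 1.001
```

```bash
python3 snap.py 5 wrist; python3 - <<'E'
from h import *
w=load("wrist5.pkl")
for ce,a,r in comps(w,"yellow",84,90,40): print(ce,a,r)
for ce,a,r in comps(w,"green",42,90,40): print('g',ce,a,r)
E
```

```text
6.625 [ 459.8 -101.8  288.2] [-3.1413e+00 -4.0000e-04  1.9160e+00] [-1.3 -0.1 -0.1] 1.001
[307. 266.] 26291 [457.  -98.1 108.9  48.8 -70.3]
[ 48. 335.] 3319 [ 356.2 -170.    64.8   34.5  -74. ]
[ 45. 346.] 2631 [ 355.4 -171.    42.6   15.   -74.2]
[209. 436.] 1527 [ 438.7 -201.1   41.2   25.3   11.4]
[201. 466.] 697 [ 439.8 -215.3   19.4   15.7   12.1]
g [231. 243.] 3172 [ 417.7 -110.2   51.2   19.2  -70.4]
g [391. 248.] 4692 [498.6 -85.2  51.3  28.2 -72.5]
g [550. 322.] 3321 [ 602.8 -113.7   80.6   58.1  -73.5]
g [542. 355.] 2999 [ 606.3 -119.    52.6   25.5  -73.5]
```

View pics/wrist5.png

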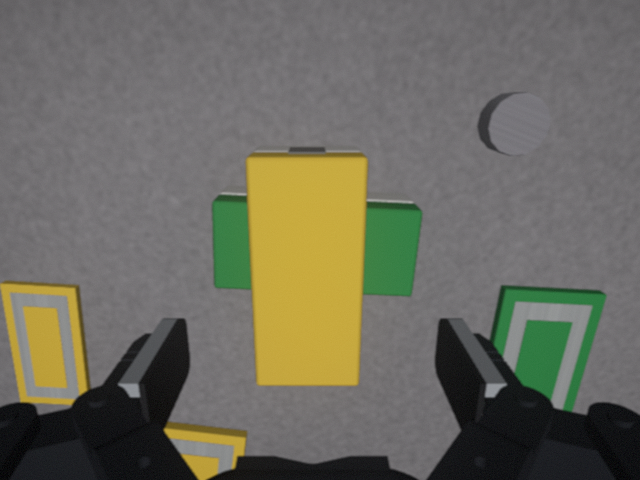

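Yellow is centred at (307,266) and squarely between the fingers. Descending and gripping.

Call:
step_arm:
  deltas:
    - {"translation": [0.2, -0.1, 4], "rot": [0, 0, 0]}
    - {"translation": [0.2, -0.1, 6.6], "rot": [0, 0, 0]}
    - {"translation": [0.2, -0.1, 6.6], "rot": [0, 0, 0]}
    - {"translation": [0.2, -0.1, 6.6], "rot": [0, 0, 0]}

```text
clock: 7.18
eef_pos: [458.7, -99.9, 223.2]
tcp_rot: [3.141, 0.0, 1.918]
contact_force: [1.3, 0.3, -0.5]
opening: 0.996
```

Call:
step_arm:
  deltas:
    - {"translation": [0, 0, 0], "rot": [0, 0, 0]}
    - {"translation": [0, 0, 0], "rot": [0, 0, 0]}
    - {"translation": [0, 0, 0], "rot": [0, 0, 0]}
    - {"translation": [0, 0, 0], "rot": [0, 0, 0]}
    - {"translation": [0, 0, 0], "rot": [0, 0, 0]}
    - {"translation": [0, 0, 0], "rot": [0, 0, 0]}
  grip: 255

```text
clock: 7.92
eef_pos: [458.3, -100.4, 223.6]
tcp_rot: [3.14, 0.001, 1.917]
contact_force: [-0.6, 1.1, 6.0]
opening: 0.58
```

Call:
step_arm:
  deltas:
    - {"translation": [0, 0, -1], "rot": [0, 0, 0]}
    - {"translation": [0, 0, -4], "rot": [0, 0, 0]}
    - {"translation": [0, 0, -8], "rot": [0, 0, 0]}
    - {"translation": [0, 0, -8], "rot": [0, 0, 0]}
    - {"translation": [0, 0, -8], "rot": [0, 0, 0]}

```text
clock: 8.55
eef_pos: [457.5, -100.2, 302.6]
tcp_rot: [-3.142, -0.0, 1.917]
contact_force: [0.1, 0.1, -2.8]
opening: 0.575
```

```bash
python3 snap.py 6 wrist side; python3 mv.py 457.9 -100.2 302.7 19.8 449.1 -332.4 212.7 11.5; python3 - <<'E'
from h import *
s=load("side6.pkl")
print(topface(s,"green",(300,262),42),topface(s,"blue",(247,224),42))
E
```

```text
8.55 [ 457.5 -100.2  302.6] [-3.1415 -0.      1.9168] [ 0.1  0.1 -2.8] 0.575
trans cm [-21.55  -8.69   9.  ] rz 0.145
(114.0, array([ 449.6, -103.2,   83.2,   47. ,   17. ])) (133.0, array([422.2,  88.1, 109.5,  47.6,  -2. ]))
```

View pics/wrist6.png

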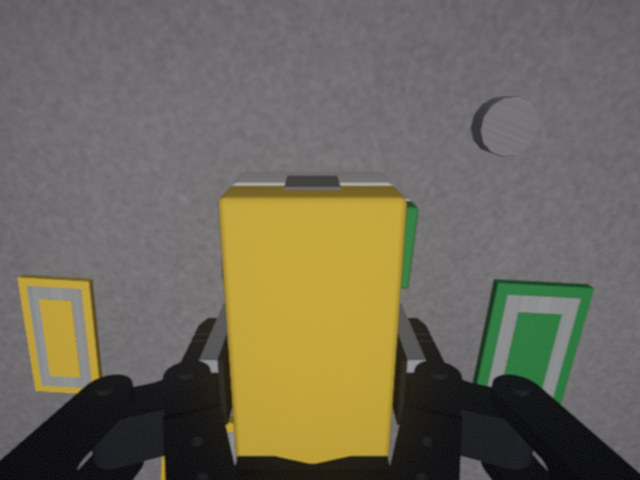

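View pics/side6.png

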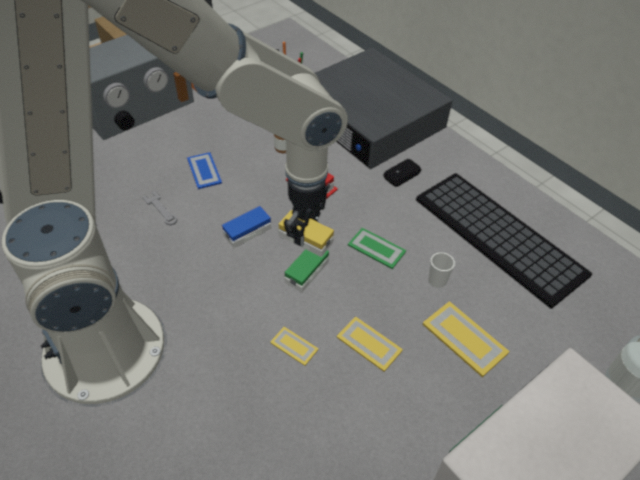

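Yellow is held the same way as red was. In the side view the middle yellow plate is at (370,343). Moving to it.

Call:
step_arm:
  deltas:
    - {"translation": [-21.55, -8.69, 0], "rot": [0, 0, 0.145]}
    - {"translation": [-21.55, -8.69, 0], "rot": [0, 0, 0.145]}
    - {"translation": [-21.55, -8.69, 0], "rot": [0, 0, 0.145]}
    - {"translation": [-21.55, -8.69, 5], "rot": [0, 0, 0.145]}
    - {"translation": [-21.55, -8.69, 9], "rot": [0, 0, 0.145]}
    - {"translation": [-21.55, -8.69, 9], "rot": [0, 0, 0.145]}
    - {"translation": [-21.55, -8.69, 9], "rot": [0, 0, 0.145]}

```text
clock: 9.52
eef_pos: [449.5, -332.1, 213.1]
tcp_rot: [-3.141, -0.0, 1.772]
contact_force: [0.7, -0.1, -2.2]
opening: 0.577
```

```bash
python3 snap.py 7 side scene; python3 - <<'E'
from h import *
o=[]
for n in ("side","scene"):
    f=load(n+"7.pkl"); x,y=proj(f,[449,-332,30])[0].astype(int)
    o.append(cv2.resize(f["image"][y-60:y+60,x-50:x+50,::-1],None,fx=4,fy=4,interpolation=cv2.INTER_CUBIC))
cv2.imwrite("pics/c7.png",np.hstack(o))
s=load("side7.pkl");a=load("scene7.pkl")
print(topface(s,"green",(305,262),42),topface(a,"green",(287,255),42));print(topface(s,"blue",(247,224),42),topface(a,"blue",(338,215),42))
E
```

```text
9.525 [ 449.5 -332.1  213.1] [-3.1412e+00 -5.0000e-04  1.7723e+00] [ 0.7 -0.1 -2.2] 0.577
(115.0, array([461.4, -99.6, 107.2,  46.9,  17. ])) (120.0, array([ 464.4, -103.4,  107.3,   48.6,   17.1]))
(133.0, array([422.2,  88.3, 110. ,  48.7,  -1.1])) (145.0, array([424.9,  82.9, 108.5,  48.6,  -1.5]))
```

View pics/c7.png

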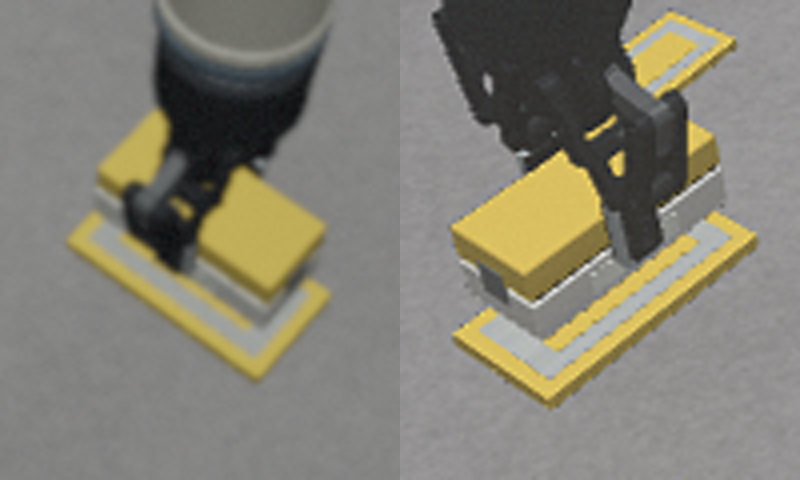

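Yellow is over the middle plate and parallel to it. Lowering and releasing.

Call:
step_arm:
  deltas:
    - {"translation": [0, 0, 1.2], "rot": [0, 0, 0]}
    - {"translation": [0, 0, 2], "rot": [0, 0, 0]}
    - {"translation": [0, 0, 2.4], "rot": [0, 0, 0]}
    - {"translation": [0, 0, 2.4], "rot": [0, 0, 0]}
    - {"translation": [0, 0, 2.4], "rot": [0, 0, 0]}

```text
clock: 10.25
eef_pos: [449.1, -332.2, 189.6]
tcp_rot: [-3.141, -0.001, 1.772]
contact_force: [-3.9, 4.8, 13.9]
opening: 0.58
```

Call:
step_arm:
  deltas:
    - {"translation": [0, 0, 0], "rot": [0, 0, 0]}
    - {"translation": [0, 0, 0], "rot": [0, 0, 0]}
    - {"translation": [0, 0, 0], "rot": [0, 0, 0]}
    - {"translation": [0, 0, 0], "rot": [0, 0, 0]}
    - {"translation": [0, 0, -6], "rot": [0, 0, 0]}
    - {"translation": [0, 0, -10], "rot": [0, 0, 0]}
    - {"translation": [0, 0, -10], "rot": [0, 0, 0]}
    - {"translation": [0, 0, -10], "rot": [0, 0, 0]}
  grip: 0

```text
clock: 11.25
eef_pos: [449.0, -332.3, 288.1]
tcp_rot: [-3.141, -0.0, 1.772]
contact_force: [0.2, -0.2, -0.1]
opening: 1.001
```

```bash
python3 snap.py 8 wrist; python3 mv.py 449.1 -332.4 288.7 11.5 462.4 -101 288.7 -73 
```

```text
11.25 [ 449.  -332.3  288.1] [-3.1412e+00 -4.0000e-04  1.7718e+00] [ 0.2 -0.2 -0.1] 1.001
trans cm [22.41  5.92  0.  ] rz 1.475
```

View pics/wrist8.png

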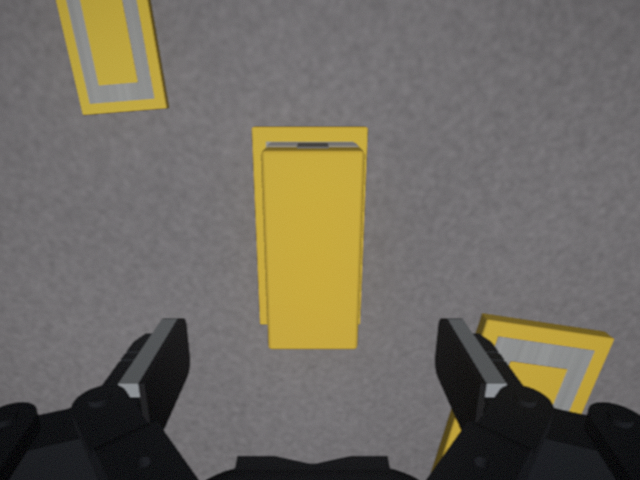

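Yellow sits the way red did: lid at rows 149-348, plate from row 127, symmetric left and right. Green next, averaged at (463,-101.5) with its long axis at 17°.

Call:
step_arm:
  deltas:
    - {"translation": [22.41, 5.92, 0], "rot": [0, 0, 1.475]}
    - {"translation": [22.41, 5.92, 0], "rot": [0, 0, 1.475]}
    - {"translation": [22.41, 5.92, 0], "rot": [0, 0, 1.475]}
    - {"translation": [22.41, 5.92, 0], "rot": [0, 0, 1.475]}
    - {"translation": [22.41, 5.92, 0], "rot": [0, 0, 1.475]}
    - {"translation": [22.41, 5.92, 0], "rot": [0, 0, 1.475]}
    - {"translation": [22.41, 5.92, 0], "rot": [0, 0, 1.475]}
    - {"translation": [22.41, 5.92, 0], "rot": [0, 0, 1.475]}

```text
clock: 12.3
eef_pos: [462.0, -100.8, 287.2]
tcp_rot: [-3.14, 0.002, 0.326]
contact_force: [0.0, -0.3, 0.1]
opening: 1.007
```

Call:
step_arm:
  deltas:
    - {"translation": [0, 0, 0], "rot": [0, 0, 0]}
    - {"translation": [0, 0, 0], "rot": [0, 0, 0]}
    - {"translation": [0, 0, 0], "rot": [0, 0, 0]}

```text
clock: 12.68
eef_pos: [462.5, -101.1, 288.4]
tcp_rot: [-3.141, 0.0, 0.334]
contact_force: [0.3, -0.3, 0.2]
opening: 1.003
```

```bash
python3 snap.py 9 wrist;  python3 - <<'E'
from h import *
w=load("wrist9.pkl")
for ce,a,r in comps(w,"green",42,90,40): print('g',ce,a,r)
E
```

```text
12.675 [ 462.5 -101.1  288.4] [-3.1413e+00  5.0000e-04  3.3440e-01] [ 0.3 -0.3  0.2] 1.003
g [504.  12.] 4400 [ 599.5 -142.3  107.7   10.4  -70.9]
g [309. 244.] 17708 [463.5 -98.7 109.1  48.5  17. ]
```

View pics/wrist9.png

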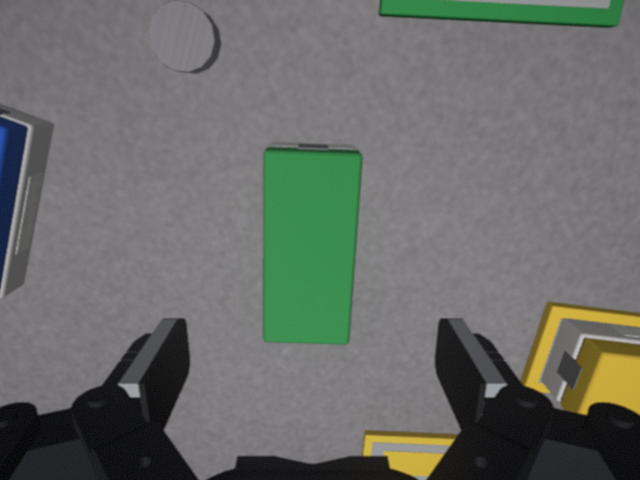

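The tool turned about 2° less than asked. I'll correct that while descending, with the green lid centred at (309,244).

Call:
step_arm:
  deltas:
    - {"translation": [0.1, 0, 5], "rot": [0, 0, 0.038]}
    - {"translation": [0.1, 0, 9], "rot": [0, 0, 0.038]}
    - {"translation": [0.1, 0, 10.8], "rot": [0, 0, 0.038]}
    - {"translation": [0.1, 0, 10.8], "rot": [0, 0, 0.038]}
    - {"translation": [0.1, 0, 10.8], "rot": [0, 0, 0.038]}

```text
clock: 13.35
eef_pos: [463.9, -100.8, 181.3]
tcp_rot: [3.141, -0.001, 0.295]
contact_force: [-0.1, 0.4, 0.5]
opening: 0.998
```

Call:
step_arm:
  deltas:
    - {"translation": [0, 0, 0], "rot": [0, 0, 0]}
    - {"translation": [0, 0, 0], "rot": [0, 0, 0]}
    - {"translation": [0, 0, 0], "rot": [0, 0, 0]}
    - {"translation": [0, 0, 0], "rot": [0, 0, 0]}
    - {"translation": [0, 0, 0], "rot": [0, 0, 0]}
    - {"translation": [0, 0, 0], "rot": [0, 0, 0]}
  grip: 255

```text
clock: 14.1
eef_pos: [463.8, -100.8, 181.5]
tcp_rot: [3.141, -0.001, 0.294]
contact_force: [-1.7, 0.8, 7.3]
opening: 0.579
```

Call:
step_arm:
  deltas:
    - {"translation": [0, 0, -1], "rot": [0, 0, 0]}
    - {"translation": [0, 0, -4], "rot": [0, 0, 0]}
    - {"translation": [0, 0, -8], "rot": [0, 0, 0]}
    - {"translation": [0, 0, -8], "rot": [0, 0, 0]}
    - {"translation": [0, 0, -8], "rot": [0, 0, 0]}

```text
clock: 14.72
eef_pos: [463.1, -100.7, 260.5]
tcp_rot: [-3.142, 0.0, 0.294]
contact_force: [-0.2, -0.8, -3.4]
opening: 0.577
```

```bash
python3 snap.py 10 wrist; python3 mv.py 463.3 -100.7 260.7 -73 638.7 -145.5 260.7 16.5
```

```text
14.725 [ 463.1 -100.7  260.5] [-3.1415e+00  2.0000e-04  2.9410e-01] [-0.2 -0.8 -3.4] 0.577
trans cm [15.46  9.41  0.  ] rz -1.562
```

View pics/wrist10.png

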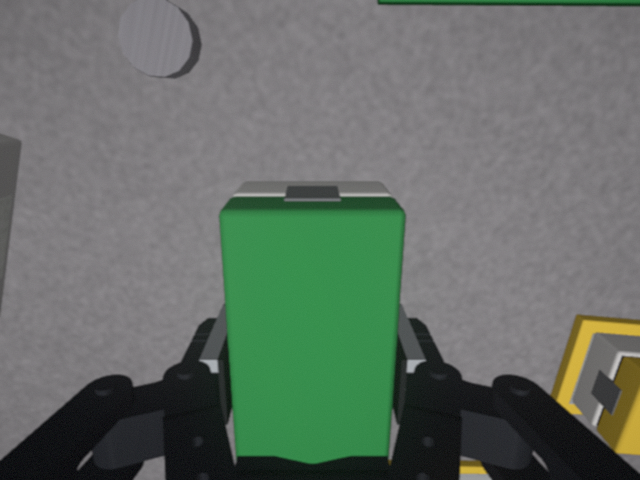

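Held level; it sits roughly 2-3 mm farther back along its length than red did, so I'll compensate by 2 mm at the dock.

```bash
python3 mv.py 463.3 -100.7 260.7 -73 638.1 -143.6 260.7 16.5
```

```text
trans cm [15.46  9.21  0.  ] rz -1.562
```

Call:
step_arm:
  deltas:
    - {"translation": [15.46, 9.2, -3], "rot": [0, 0, -1.562]}
    - {"translation": [15.46, 9.2, -3], "rot": [0, 0, -1.562]}
    - {"translation": [15.46, 9.2, -3], "rot": [0, 0, -1.562]}
    - {"translation": [15.46, 9.2, -3], "rot": [0, 0, -1.562]}
    - {"translation": [15.46, 9.2, -3], "rot": [0, 0, -1.562]}
    - {"translation": [15.46, 9.2, -3], "rot": [0, 0, -1.562]}
    - {"translation": [15.46, 9.2, -3], "rot": [0, 0, -1.562]}
    - {"translation": [15.46, 9.2, -3], "rot": [0, 0, -1.562]}

```text
clock: 15.78
eef_pos: [637.5, -143.9, 288.3]
tcp_rot: [-3.138, -0.002, 1.8]
contact_force: [-0.2, -0.5, -3.7]
opening: 0.578
```

```bash
python3 snap.py 11; 
```

```text
15.775 [ 637.5 -143.9  288.3] [-3.1383e+00 -1.6000e-03  1.8003e+00] [-0.2 -0.5 -3.7] 0.578
```

Call:
step_arm:
  deltas:
    - {"translation": [0, 0, 0], "rot": [0, 0, 0]}
    - {"translation": [0, 0, 0], "rot": [0, 0, 0]}

```text
clock: 16.02
eef_pos: [637.8, -143.9, 289.6]
tcp_rot: [-3.14, -0.001, 1.79]
contact_force: [0.0, -0.2, -2.5]
opening: 0.578
```

```bash
python3 snap.py 11; 
```

```text
16.025 [ 637.8 -143.9  289.6] [-3.1400e+00 -7.0000e-04  1.7899e+00] [ 0.  -0.2 -2.5] 0.578
```

Call:
step_arm:
  deltas:
    - {"translation": [0, 0, 4], "rot": [0, 0, -0.069]}
    - {"translation": [0, 0, 7.8], "rot": [0, 0, -0.069]}
    - {"translation": [0, 0, 7.8], "rot": [0, 0, -0.069]}
    - {"translation": [0, 0, 7.8], "rot": [0, 0, -0.069]}

```text
clock: 16.52
eef_pos: [638.7, -144.1, 213.7]
tcp_rot: [3.141, 0.001, 1.862]
contact_force: [-0.7, -0.1, -3.4]
opening: 0.579
```

```bash
python3 snap.py 12 side scene; python3 - <<'E'
from h import *
o=[]
for n in ("side","scene"):
    f=load(n+"12.pkl"); x,y=proj(f,[638,-145,30])[0].astype(int)
    o.append(cv2.resize(f["image"][y-60:y+60,x-50:x+50,::-1],None,fx=4,fy=4,interpolation=cv2.INTER_CUBIC))
cv2.imwrite("pics/c12.png",np.hstack(o))
E
```

```text
16.525 [ 638.7 -144.1  213.7] [3.1407e+00 5.0000e-04 1.8617e+00] [-0.7 -0.1 -3.4] 0.579
```

View pics/c12.png

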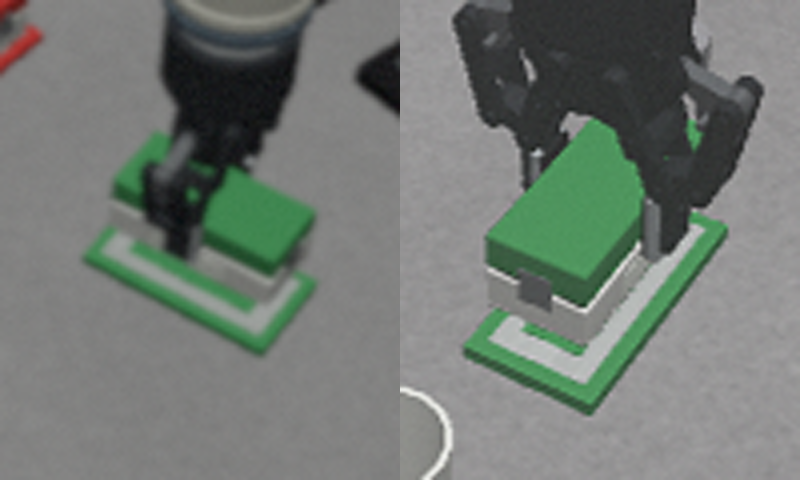

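Green is aligned above its plate, clear of the beaker. Lowering and releasing.

Call:
step_arm:
  deltas:
    - {"translation": [0, 0, 1.2], "rot": [0, 0, 0]}
    - {"translation": [0, 0, 2], "rot": [0, 0, 0]}
    - {"translation": [0, 0, 2.4], "rot": [0, 0, 0]}
    - {"translation": [0, 0, 2.4], "rot": [0, 0, 0]}
    - {"translation": [0, 0, 2.4], "rot": [0, 0, 0]}

```text
clock: 17.25
eef_pos: [637.8, -143.9, 189.5]
tcp_rot: [-3.14, -0.001, 1.863]
contact_force: [-4.5, 0.8, 9.9]
opening: 0.578
```

Call:
step_arm:
  deltas:
    - {"translation": [0, 0, 0], "rot": [0, 0, 0]}
    - {"translation": [0, 0, 0], "rot": [0, 0, 0]}
    - {"translation": [0, 0, 0], "rot": [0, 0, 0]}
    - {"translation": [0, 0, 0], "rot": [0, 0, 0]}
    - {"translation": [0, 0, -6], "rot": [0, 0, 0]}
    - {"translation": [0, 0, -10], "rot": [0, 0, 0]}
    - {"translation": [0, 0, -10], "rot": [0, 0, 0]}
    - {"translation": [0, 0, -10], "rot": [0, 0, 0]}
  grip: 0

```text
clock: 18.25
eef_pos: [637.8, -143.9, 288.2]
tcp_rot: [-3.141, -0.0, 1.863]
contact_force: [-0.3, 0.2, -0.7]
opening: 0.999
```

```bash
python3 snap.py 13 wrist; python3 mv.py 638.1 -143.6 288.7 16.5 423.3 86 288.7 88.5;python3 mv.py 638.1 -143.6 288.7 16.5 423.3 86 288.7 -91.5
```

```text
18.25 [ 637.8 -143.9  288.2] [-3.1411e+00 -3.0000e-04  1.8631e+00] [-0.3  0.2 -0.7] 0.999
trans cm [ 28.12 -14.07   0.  ] rz -1.257
trans cm [ 28.12 -14.07   0.  ] rz 1.885
```

View pics/wrist13.png

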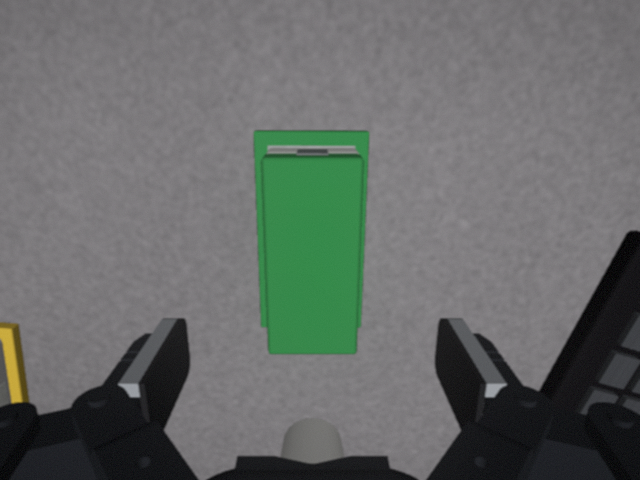

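Green is within about 2 mm and square: lid rows 155-353, plate from row 131. Blue next, picking with the jaws at 88.6°.

Call:
step_arm:
  deltas:
    - {"translation": [28.1, -14.05, 0], "rot": [0, 0, -1.258]}
    - {"translation": [28.1, -14.05, 0], "rot": [0, 0, -1.258]}
    - {"translation": [28.1, -14.05, 0], "rot": [0, 0, -1.258]}
    - {"translation": [28.1, -14.05, 0], "rot": [0, 0, -1.258]}
    - {"translation": [28.1, -14.05, 0], "rot": [0, 0, -1.258]}
    - {"translation": [28.1, -14.05, 0], "rot": [0, 0, -1.258]}
    - {"translation": [28.1, -14.05, 0], "rot": [0, 0, -1.258]}
    - {"translation": [28.1, -14.05, 0], "rot": [0, 0, -1.258]}

```text
clock: 19.3
eef_pos: [422.1, 84.7, 287.8]
tcp_rot: [-3.141, -0.002, 3.121]
contact_force: [1.0, 0.1, -0.6]
opening: 1.001
```

Call:
step_arm:
  deltas:
    - {"translation": [0, 0, 0], "rot": [0, 0, 0]}
    - {"translation": [0, 0, 0], "rot": [0, 0, 0]}

```text
clock: 19.55
eef_pos: [422.6, 84.4, 288.4]
tcp_rot: [-3.141, -0.001, 3.119]
contact_force: [-0.6, 0.2, -0.5]
opening: 0.999
```

```bash
python3 snap.py 14 wrist;  python3 - <<'E'
from h import *
w=load("wrist14.pkl")
for ce,a,r in comps(w,"blue",42,90,40): print(ce,a,r)
print(readout.sense()["qpos"])
E
```

```text
19.55 [422.6  84.4 288.4] [-3.1414e+00 -7.0000e-04  3.1189e+00] [-0.6  0.2 -0.5] 0.999
[318. 239.] 18169 [419.9  87.9 109.1  48.9  -1.9]
[624. 264.] 1527 [430.8 248.3  49.6  20.6  12.1]
[ 1.93721641e-01  2.18027269e-01  2.13812861e+00  2.98927353e-05
  7.85893516e-01 -1.35488557e+00]
```

View pics/wrist14.png

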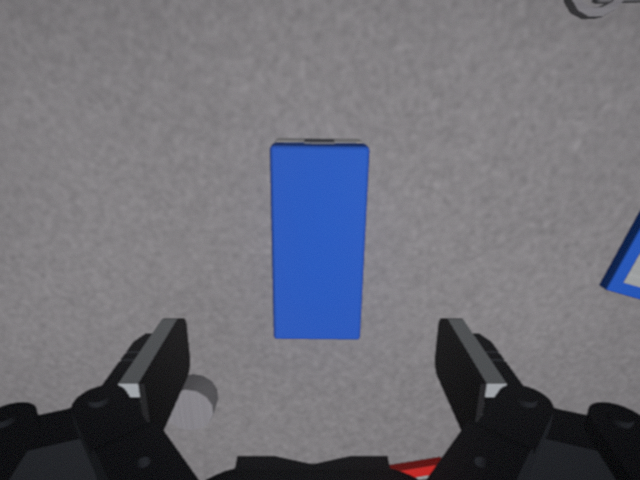

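Blue is centred at (318,239), between the fingers and square. Gripping.

Call:
step_arm:
  deltas:
    - {"translation": [0.1, 0.2, 5], "rot": [0, 0, 0.005]}
    - {"translation": [0.1, 0.2, 9], "rot": [0, 0, 0.005]}
    - {"translation": [0.1, 0.2, 10.8], "rot": [0, 0, 0.005]}
    - {"translation": [0.1, 0.2, 10.8], "rot": [0, 0, 0.005]}
    - {"translation": [0.1, 0.2, 10.8], "rot": [0, 0, 0.005]}

```text
clock: 20.23
eef_pos: [422.0, 86.6, 181.2]
tcp_rot: [3.141, 0.001, 3.116]
contact_force: [0.8, -0.8, 0.1]
opening: 0.998
```

Call:
step_arm:
  deltas:
    - {"translation": [0, 0, 0], "rot": [0, 0, 0]}
    - {"translation": [0, 0, 0], "rot": [0, 0, 0]}
    - {"translation": [0, 0, 0], "rot": [0, 0, 0]}
    - {"translation": [0, 0, 0], "rot": [0, 0, 0]}
    - {"translation": [0, 0, 0], "rot": [0, 0, 0]}
    - {"translation": [0, 0, 0], "rot": [0, 0, 0]}
  grip: 255

```text
clock: 20.98
eef_pos: [422.0, 86.7, 181.5]
tcp_rot: [3.141, 0.001, 3.116]
contact_force: [-2.0, -0.7, 8.4]
opening: 0.581
```

Call:
step_arm:
  deltas:
    - {"translation": [0, 0, -1], "rot": [0, 0, 0]}
    - {"translation": [0, 0, -4], "rot": [0, 0, 0]}
    - {"translation": [0, 0, -8], "rot": [0, 0, 0]}
    - {"translation": [0, 0, -8], "rot": [0, 0, 0]}
    - {"translation": [0, 0, -8], "rot": [0, 0, 0]}

```text
clock: 21.6
eef_pos: [421.3, 86.6, 260.7]
tcp_rot: [3.142, 0.0, 3.116]
contact_force: [0.2, 0.7, -3.9]
opening: 0.58
```

```bash
python3 snap.py 15 wrist; python3 -c "
from h import *
print(np.degrees(readout.sense()['tcp_rot'][2])-90)"
```

```text
21.6 [421.3  86.6 260.7] [3.1415e+00 2.0000e-04 3.1161e+00] [ 0.2  0.7 -3.9] 0.58
88.53488592628213
```

View pics/wrist15.png

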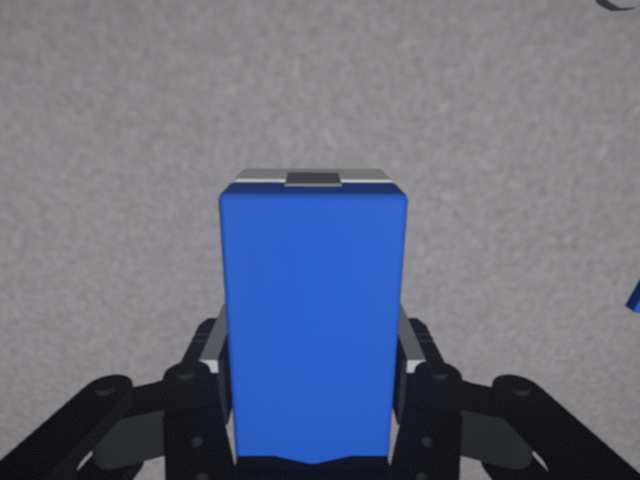

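Blue is held level, its lid edge where red's was. Moving to the blue dock.

```bash
python3 mv.py 421.5 86.6 260.7 88.5 454.7 341.2 260.7 162.5
```

```text
trans cm [-2.65 25.54  0.  ] rz -1.292
```

Call:
step_arm:
  deltas:
    - {"translation": [-2.65, 25.54, -2], "rot": [0, 0, -1.292]}
    - {"translation": [-2.65, 25.54, -2], "rot": [0, 0, -1.292]}
    - {"translation": [-2.65, 25.54, -2], "rot": [0, 0, -1.292]}
    - {"translation": [-2.65, 25.54, -2], "rot": [0, 0, -1.292]}
    - {"translation": [-2.65, 25.54, -2], "rot": [0, 0, -1.292]}
    - {"translation": [-2.65, 25.54, -2], "rot": [0, 0, -1.292]}
    - {"translation": [-2.65, 25.54, -2], "rot": [0, 0, -1.292]}
    - {"translation": [-2.65, 25.54, -2], "rot": [0, 0, -1.292]}

```text
clock: 22.65
eef_pos: [454.2, 341.1, 279.1]
tcp_rot: [3.14, -0.002, -1.876]
contact_force: [-0.3, 0.3, -1.9]
opening: 0.574
```

Call:
step_arm:
  deltas:
    - {"translation": [0, 0, 0], "rot": [0, 0, 0]}
    - {"translation": [0, 0, 0], "rot": [0, 0, 0]}

```text
clock: 22.9
eef_pos: [454.6, 341.1, 280.4]
tcp_rot: [3.141, -0.0, -1.877]
contact_force: [0.7, 0.9, -2.5]
opening: 0.577
```

```bash
python3 snap.py 16 side scene; python3 -c "
from h import *
print((np.degrees(readout.sense()['tcp_rot'][2])-90)%360)"
python3 - <<'E'
from h import *
o=[]
for n in ("side","scene"):
    f=load(n+"16.pkl"); x,y=proj(f,[454,340,60])[0].astype(int)
    o.append(cv2.resize(f["image"][y-60:y+60,x-50:x+50,::-1],None,fx=4,fy=4,interpolation=cv2.INTER_CUBIC))
cv2.imwrite("pics/c16.png",np.hstack(o))
E
```

```text
22.9 [454.6 341.1 280.4] [ 3.1413e+00 -4.0000e-04 -1.8774e+00] [ 0.7  0.9 -2.5] 0.577
162.48782476074467
```

View pics/c16.png

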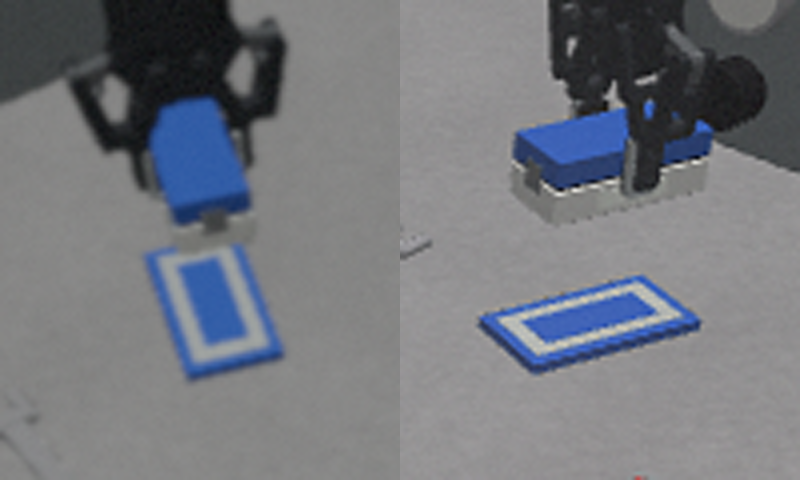

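Blue is parallel to and above its plate. Lowering in stages.

Call:
step_arm:
  deltas:
    - {"translation": [0, 0, 4], "rot": [0, 0, 0]}
    - {"translation": [0, 0, 6.8], "rot": [0, 0, 0]}
    - {"translation": [0, 0, 8], "rot": [0, 0, 0]}
    - {"translation": [0, 0, 8.8], "rot": [0, 0, 0]}
    - {"translation": [0, 0, 9.2], "rot": [0, 0, 0]}
    - {"translation": [0, 0, 9.2], "rot": [0, 0, 0]}
    - {"translation": [0, 0, 9.2], "rot": [0, 0, 0]}

```text
clock: 23.88
eef_pos: [455.1, 341.6, 189.6]
tcp_rot: [-3.141, 0.001, -1.875]
contact_force: [-0.9, 0.1, 4.3]
opening: 0.582
```

Call:
step_arm:
  deltas:
    - {"translation": [0, 0, 0], "rot": [0, 0, 0]}
    - {"translation": [0, 0, 0], "rot": [0, 0, 0]}
    - {"translation": [0, 0, 0], "rot": [0, 0, 0]}
    - {"translation": [0, 0, 0], "rot": [0, 0, 0]}
    - {"translation": [0, 0, -6], "rot": [0, 0, 0]}
    - {"translation": [0, 0, -10], "rot": [0, 0, 0]}
    - {"translation": [0, 0, -10], "rot": [0, 0, 0]}
    - {"translation": [0, 0, -10], "rot": [0, 0, 0]}
  grip: 0

```text
clock: 24.88
eef_pos: [454.3, 341.0, 288.2]
tcp_rot: [3.141, -0.0, -1.875]
contact_force: [-0.9, 0.7, -0.4]
opening: 0.996
```

```bash
python3 snap.py 17 wrist side scene
```

```text
24.875 [454.3 341.  288.2] [ 3.1412e+00 -5.0000e-04 -1.8751e+00] [-0.9  0.7 -0.4] 0.996
```

View pics/wrist17.png

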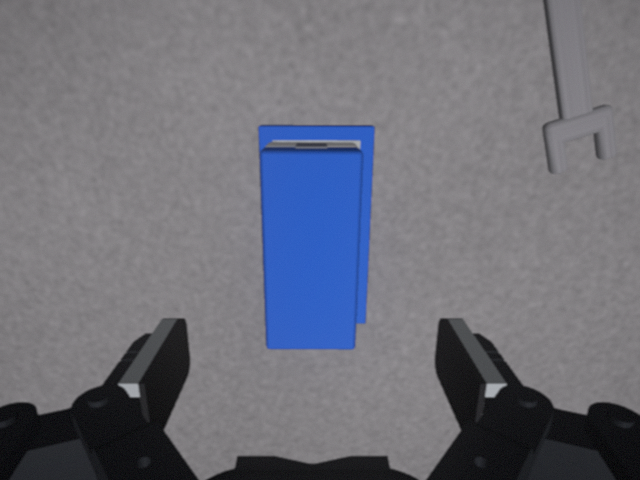

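View pics/scene17.png

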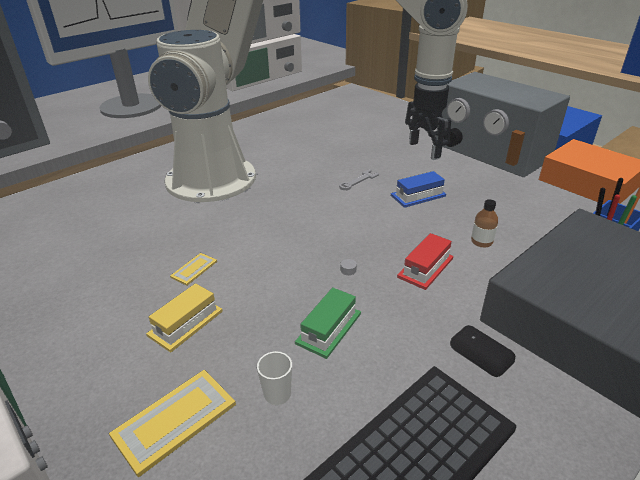

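View pics/side17.png

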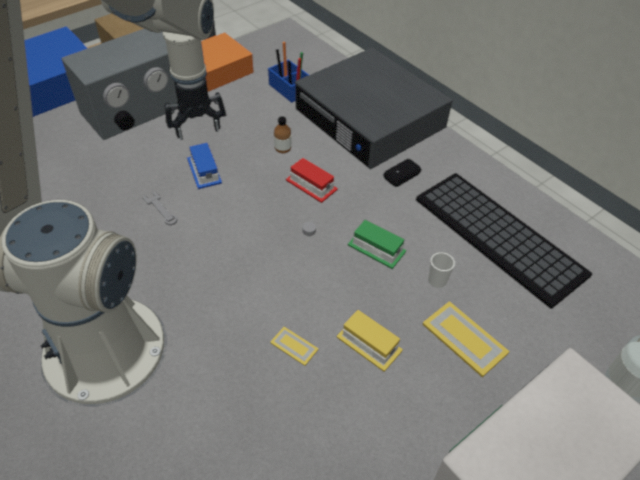

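All four cassettes are on their own plates, and the bottle (485,225) and beaker (275,378) are where they were. Blue looks slightly left on its plate, so I'll measure all of them.

```bash
python3 - <<'E'
from h import *
def q(n,P,L):
    w=load(n); P=toz(w,P,8);L=toz(w,L,50)
    # plate: far edge midpoint + 63 mm back along axis ; lid: all corners
    f=P[:2].mean(0); ax=L[2:].mean(0)-L[:2].mean(0); pa=P[1]-P[0]
    pa=np.array([pa[1],-pa[0]])/np.linalg.norm(pa); pa*=np.sign(pa@ax)
    print(n,"offset",(L.mean(0)-(f+63*pa)).round(1),"ang",np.degrees(np.arcsin(np.cross(pa,ax/np.linalg.norm(ax)))).round(1))
q("wrist17.pkl",[(259,126),(374,126)],[(261,149),(361,149),(267,349),(355,349)])
q("wrist13.pkl",[(254,131),(369,131)],[(262,155),(362,155),(268,353),(357,353)])
q("wrist8.pkl",[(253,127),(367,127)],[(261,149),(362,149),(268,348),(357,348)])
q("wrist4.pkl",[(253,127),(367,127)],[(261,149),(362,149),(268,348),(357,348)])
a,b,a0,b0=load("scene17.pkl"),load("side17.pkl"),load("scene0.pkl"),load("side0.pkl")
for c,z,p,q_ in (("red",50,(428,250),(312,173)),("yellow",50,(184,308),(371,334)),("green",50,(328,314),(380,238)),("blue",50,(420,184),(203,157))):
    try: print(c,topface(a,c,p,z),topface(b,c,q_,z))
    except Exception as e: print(c,e)
d=[np.abs(x["image"].astype(int)-y["image"]).max(2) for x,y in((a,a0),(b,b0))]
print("bottle diff",d[0][200:248,470:500].mean(),d[1][115:155,272:293].mean(),"beaker",d[0][350:405,255:295].mean(),d[1][250:290,427:456].mean())
E
```

```text
wrist17.pkl offset [ 2.6 -1.8] ang -0.0
wrist13.pkl offset [0.1 1.1] ang 0.1
wrist8.pkl offset [0.8 2. ] ang 0.3
wrist4.pkl offset [0.8 2. ] ang 0.3
red (156.0, array([652.1, 117.5, 108.3,  48.3, -79.3])) (144.0, array([650.8, 122.4, 108.5,  49.6, -79.5]))
yellow (173.0, array([ 452.9, -334.4,  108. ,   48.5,  -78.5])) (160.0, array([ 449.5, -330.8,  108.5,   49.4,  -78.6]))
green (119.0, array([ 641.7, -149.5,  108.2,   48.4,  -73.1])) (113.0, array([ 638.7, -146.7,  107. ,   47.3,  -73.1]))
blue (140.0, array([458.6, 334.3, 108.3,  49.8,  72.4])) (134.0, array([456.6, 342. , 109.2,  50.5,  72.4]))
bottle diff 3.4451388888888888 2.5083333333333333 beaker 3.5504545454545453 2.2974137931034484<stdin>:7: DeprecationWarning: Arrays of 2-dimensional vectors are deprecated. Use arrays of 3-dimensional vectors instead. (deprecated in NumPy 2.0)
```

All four offsets are 3.5 mm or less against the 12 mm limit, angles are under 1°, and the bottle and beaker are unchanged. The gripper is open and clear. Handing in.

```bash
python3 -c "
from rig import ticket
print(ticket.sign_off())"
```

```text
the job is handed in; nothing more can be done
None
```

All four cassettes are on the plates of their own colours, lid up, and I handed the job in at about 25 s on the robot's clock, well inside the 99 s limit. The hand-in reports no verdict. I moved them in the order red, yellow, green, blue, and yellow went on the middle-sized of the three yellow plates.

- **Centring:** the wrist pictures put each cassette 1–3 mm from its plate's centre (limit 12 mm). Blue is the farthest off, at about 3 mm.
- **Squareness:** every cassette is within about 0.5° of its plate's long axis.
- **Bystanders:** the brown bottle and the beaker look the same as in the first pictures from both fixed cameras.
- **Gripper:** it was open and about 100 mm above its release height when I handed in.

**Disagreements:** the scene and side cameras differed from each other by 3–8 mm in absolute position, so I used their averages. On some turns of more than 80° the arm stopped 2–4° short in one call. I corrected that before gripping or setting down.

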